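# Load the bur block on the free drying carousel and start its fan

## Robot

A 6-joint arm with a two-finger parallel gripper is mounted at the origin on a cart in front of the work surface, level with it; the furniture and walls round the work are solid. World frame = base frame: x ahead of the robot, y to its left, z up, the work surface at z = 0. Lengths are in m, angles in degrees, forces in N, time in s.
With the tool pointing down it reaches from about 0.25 to 0.725 m from the base axis. Payload 9.7 kg.
Tool frame: the origin (TCP) lies midway between the tips of the shut fingers; the grasp point (between the pads) lies bot.grasp_offset behind it (bot.grasp_offset is the distance from the TCP to the grasp point, in m); x points along the fingers, y is the direction in which the jaws open and shut, and the axes are right-handed (so a half turn about x gives the same grasp; the last joint's range is limited). The gripper opens to 85 mm and grips with 20 to 120 N. Pads are 22 mm wide; open, the fingers measure 114 mm over their backs; the gripper's body (76 mm by 85 mm) begins 54 mm behind the grasp point. The pads swing forward as they close: fully open they stand 13 mm farther back than shut.
Start: joints at [67.724, 4.979, 10.078, 95.1, 0, 90], TCP at [0.208, 0.509, 0.231] pointing down, gripper open.
Joint ranges: [-179.16, 179.16], [-48.56, 103.87], [-65.8, 70.77], [-126.05, 130.52], [-82.76, 87.17], [-180, 180]. Speed limits (degrees/s): [127.2, 127.2, 147.25, 180, 180, 180].

## Interface

Orientations are given as [roll, pitch, yaw] about the fixed x, y, z axes, in that order (R = Rz(yaw) Ry(pitch) Rx(roll)).
In Python, from workcell import status, camera, bot gives the robot as it stands.
- The arm moves only by the shell command python3 -m jog 'ROWS' [OPENING] [FORCE]. ROWS is text: rows parted by semicolons, each of 4 numbers parted by spaces: the shift along the tool's x, y, z in mm, then the turn about the tool's x in degrees. A call has exactly 8 rows; each row is the pose to reach, as a shift and turn from the pose commanded when the call began, along the tool's axes at that moment; what a row does not reach only later rows make up. A row lasts 1/8 s, in which the tool goes at most 62.5 mm and 10.7 degrees, less where a joint would pass 70% of its speed; a pose out of reach is approached as far as the arm can. A call with a gripper value outside its range is refused whole. OPENING is the opening, from 0 (shut) to 1 (fully open), set as the call begins (- or left out, the last holds). The fingers move at their own pace and stop on an object; FORCE is the grip in N (left out, the last holds). Time passes only in rows, so rows that repeat a pose let the fingers close, or fill a call up. It gives the time, the measured TCP pose, the force and the opening at its end, in the units of the state.
- status.get_obs(): the state, without advancing time (a new reading comes with each control period).
- camera(name): name is "scene" or "top" or "wrist"; returns a dict with "color" (480x640x3 uint8, red, green, blue), "vfov" (degrees; the focal length in pixels is half the picture's height over the tangent of half this angle, whatever the lens; pixels are square), "cx", "cy" (the principal point, pixels), "rvec" (rotation vector, rad) and "tvec" (3), from world to camera coordinates, as OpenCV has them. Camera axes: x right, y down, z forward; pixel columns grow to the right and rows downward; lengths in m; the calibration is good to about 2 mm. A picture is of the moment at which its call begins. There is no depth.
- bot.job_done(): hands the job in, once; it reports no verdict.
The state is a dict: "time": time; "q": joint angles; "qd": joint speeds; "joint_efforts": joint torques, N m; "ee_pos": TCP position; "tcp_rot": TCP orientation; "wrist_force": force on the tool from outside, world axes, zero at the start; "torque": the same for the moment, N m; "opening": finger opening in m.
Only numpy, scipy, OpenCV 4.12 (cv2) and the standard library are available. Lean on these libraries where they do the work, as an engineer would, in place of code of your own. Each camera call takes 0.05 s, during which the arm holds its last target. There are 200 camera calls.

## Task

Put the blue bur block upright into the orange lane of the drying carousel, lengthwise along the lane, and gently slide it in under the hood until it has pushed the red button in the lane's end stop fully home. The turntable is free and its setting has been logged: do not let it turn, and leave the two white cups standing on it. Only then flip the toggle on the grey switch pod over to the green dot to start the fan.

Things in the scene. Friction and masses are not known exactly. Their poses are not given: they have to be found in the camera images.
- bur_block: Blue block with a row of rotary bits on top, loose, about 0.11 kg (varies). Origin at the centre of its underside, z up, long axis y. Foot 36 (x) x 92 (y) mm, 20 mm high; upper part 26 (x) x 86 (y) mm from 20 to 41 mm high (grasp it there, across x); bits up to 51 mm high. Either end may go in first.
- turntable: White disc, radius 150 mm, free to turn about the vertical axis through its origin (friction about 0.012 N m, no brake). Origin on the axis at worktop height; disc top 30 mm above. The orange lane runs out along this body's -x between two orange rails: inner faces 23 mm either side of the centre line, tops 8.5 mm above the disc, 50 to 125 mm from the axis. Two grey lanes lie 120 degrees off.
- lane_mark (a point): Point on the disc's top on the orange lane's centre line, at the orange patch near the rim, 145 mm from the axis. It must stay within 15 mm of its starting place all the time (about 6 degrees of turn).
- hood_centre (a point): Centre of the underside of the round white hood, on the axis, 60 mm above the disc. The hood has radius 75 mm, its top is 76 mm above the disc (knob on it 83 mm), and it turns with the disc.
- stop_button (a joint): Red button, 16 mm across, 12.5 mm above the disc, in the end stop at the lane's inner end, under the hood. 0 = out, 0.008 m = home (stops hard). Moves towards the axis at 3 N (6 N to start), stays where left. The stop's setting is not told: with the button home the block's inner end is 44 to 54 mm from the axis (its centre 90 to 100). Feel for it; over 35 N between block and carousel is too much.
- switch_pod: Grey box 74 (x) x 54 (y) x 34 mm, fixed. Origin at the centre of its underside. Green dot on top at +x (on), black dot at -x (off).
- fan_toggle (a joint): Steel toggle bat on the switch pod, pivot 36 mm above the pod's origin, swinging along the pod's x. 0 = off (leans 0.4 rad to the pod's -x), 0.8 rad = on (leans 0.4 rad to +x, to the green dot). Over-centre: it snaps away from the middle (0.4) to either side; 2 to 4 N at the bat takes it over the middle.
- toggle_tip (a point): Centre of the round end (radius 4.8 mm) of the toggle bat, 36 mm from the pivot (33 mm above it when at rest); the bat is 7 mm thick.
- cup_a: White cup, 42 mm across and 32 mm high, loose in one of the grey lanes, 115 mm from the axis. Origin at the centre of its underside. Leave alone.
- cup_b: Another such cup in the other grey lane. Leave alone.
Things that resemble listed ones, but are neither listed nor needed, are in the scene too. Leave any turquoise look-alike of the switch_pod alone.

How it is judged:
By the outcome, as a careful person would: the job done as asked, in the order asked, and still so for the second after the job is handed in, with the robot touching nothing.
It also fails if it takes over 72 s, if anything falls off the work surface, if the arm or the gripper's body presses on something with over 40 N, if the wrist force passes 120 N, or if a joint passes its speed limit or range.

## Working session

There is one attempt and no reset: what is moved stays moved. The work goes in short steps, Python scripts to look and compute and a shell command to move; the robot and the scene stay as the last step left them, time stands still between calls to the robot, and variables do not carry over. Pictures are saved under pics/ and viewed, about 8 in all and at most 12, crops included, and the job is handed in when it is done.

```bash
mkdir -p pics; ls; cat > h.py <<'E'
import numpy as np, cv2
from workcell import status, camera, bot
def snap(name,f):
    c=camera(name); cv2.imwrite('pics/'+f+'.png',c['color'][:,:,::-1]); np.save('pics/'+f+'.npy',c,allow_pickle=True); return c
def load(f): return np.load('pics/'+f+'.npy',allow_pickle=True).item()
def K(c):
    f=240/np.tan(np.radians(c['vfov'])/2); return np.array([[f,0,c['cx']],[0,f,c['cy']],[0,0,1]])
def ray(c,u,v,z):
    R=cv2.Rodrigues(np.array(c['rvec'],float))[0]; t=np.array(c['tvec'],float).ravel()
    o=-R.T@t; d=R.T@np.linalg.inv(K(c))@[u,v,1]; return o+d*(z-o[2])/d[2]
def proj(c,P):
    return cv2.projectPoints(np.array(P,float).reshape(-1,3),np.array(c['rvec'],float),np.array(c['tvec'],float),K(c),None)[0].reshape(-1,2)
def st():
    o=status.get_obs(); print({k:np.round(o[k],3).tolist() for k in ('time','q','ee_pos','tcp_rot','wrist_force','opening')})
E
python3 - <<'E'
from h import *
a=snap('scene','s0');b=snap('top','t0')
for c in(a,b): print({k:c[k] for k in c if k!='color'})
st(); print(bot.grasp_offset)
E
```

```text
pics
{'vfov': 44.73590132131483, 'cx': 320.5879280999913, 'cy': 237.31688914230415, 'rvec': array([ 1.90117851, -1.01919475,  0.57706402]), 'tvec': array([-0.35719599,  0.30830878,  1.06945285])}
{'vfov': 48.81581572194296, 'cx': 319.91367396278997, 'cy': 242.74098253550605, 'rvec': array([ 2.15080213, -2.1469216 ,  0.12701675]), 'tvec': array([-0.04372259,  0.57171089,  1.19866588])}
{'time': 0.1, 'q': [67.724, 5.008, 10.04, 95.099, -0.0, 89.999], 'ee_pos': [0.208, 0.509, 0.231], 'tcp_rot': [-89.612, 89.933, -111.887], 'wrist_force': [-0.563, 0.125, 1.041], 'opening': 0.085}
0.0187
```

View pics/s0.png

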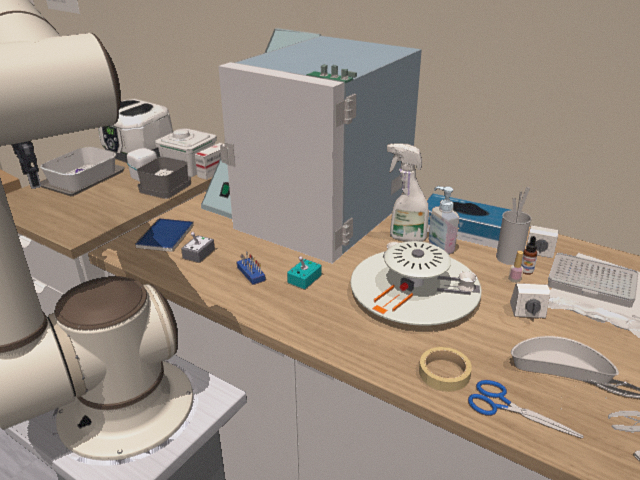

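View pics/t0.png

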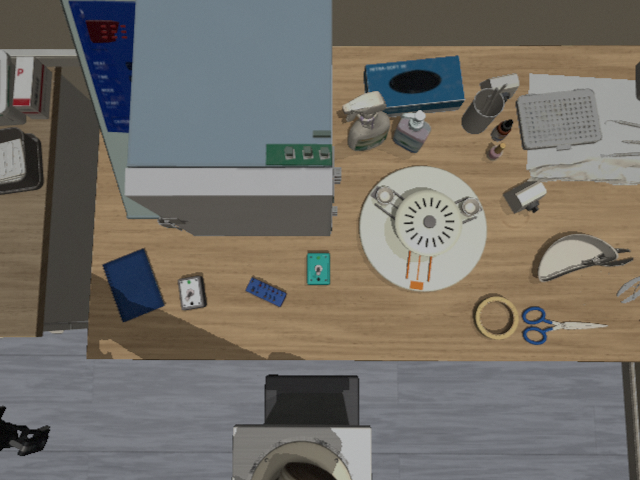

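The scene has one blue block at top (266,291). There are two pod look-alikes: grey at (191,293) and turquoise at (318,268). The grey one is meant. The turntable is at (423,229), with its orange lane pointing towards the robot, patch at (416,285). Next I'll measure these and enlarge.

```bash
cat > m.py <<'E'
from h import *
c=load('t0'); im=c['color']; hsv=cv2.cvtColor(im,cv2.COLOR_RGB2HSV)
def blob(m,x0,y0,x1,y1):
    k=np.zeros_like(m);k[y0:y1,x0:x1]=m[y0:y1,x0:x1]
    n,l,s,ce=cv2.connectedComponentsWithStats(k); i=1+np.argmax(s[1:,4]); return (l==i).astype(np.uint8),ce[i],s[i]
def hull(m):
    return cv2.convexHull(cv2.findContours(m,0,2)[0][0])
# block
m,ce,s=blob(cv2.inRange(hsv,(105,100,40),(130,255,255)),235,265,300,315)
P=np.array([ray(c,u,v,.02)[:2] for v,u in np.argwhere(m)])
r=cv2.minAreaRect(P.astype(np.float32)*1000);print('block',ce,s,r)
# disc
m,ce,s=blob(cv2.inRange(hsv,(0,0,150),(180,45,255)),350,155,495,300)
h=hull(m)[:,0]; P=np.array([ray(c,u,v,.03)[:2] for u,v in h])
print('disc',s,cv2.minEnclosingCircle(P.astype(np.float32)*1000), cv2.fitEllipse(P.astype(np.float32)*1000))
m,ce,s=blob(cv2.inRange(hsv,(5,170,150),(20,255,255)),400,275,440,300)
print('patch',ce,s,ray(c,*ce,.03))
for f,(x,y,w,hh) in {'t0':(160,240,200,80),}.items():
    cv2.imwrite('pics/c1.png',cv2.resize(im[y:y+hh,x:x+w,::-1],None,fx=4,fy=4,interpolation=2))
E
python3 m.py
```

```text
block [265.83495146 291.77864078] [246 278  40  28 515] ((458.0726623535156, 83.98992919921875), (89.88823699951172, 34.013580322265625), 65.1159896850586)
disc [  360   166   127   126 10391] ((609.3040161132812, -284.4825134277344), 149.1892547607422) ((609.1299438476562, -284.8862609863281), (296.56011962890625, 297.76922607421875), 65.178955078125)
patch [416.12676056 285.04225352] [411 282  12   7  71] [ 0.47394423 -0.26610714  0.03      ]
```

View pics/c1.png

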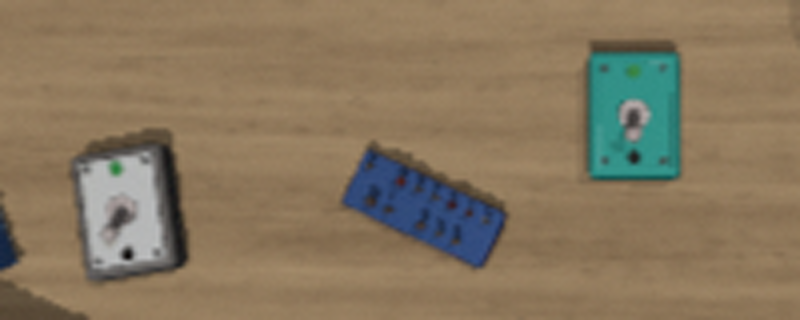

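The crop shows that the grey pod's green dot is at t0 (189,282) and its black dot at (191.8,303). The bat leans to the black side. The blue block is upright at (266,291), bits up. Turquoise is the look-alike, so I'll leave it alone.

```bash
cat >> h.py <<'E'
from scipy.spatial.transform import Rotation as Ro
def tool():
    o=status.get_obs(); return np.array(o['ee_pos']),Ro.from_euler('xyz',o['tcp_rot'],degrees=True).as_matrix()
def go(P,yaz=None):
    p,R=tool(); d=R.T@(np.array(P)-p)*1000; print('shift mm',d.round(1),'len',np.linalg.norm(d).round())
    a=np.degrees(np.arctan2(R[1,1],R[0,1]))
    if yaz is not None:
        # turning + about tool x (down) lowers azimuth
        t=(-(yaz-a)*np.sign(-R[2,0])); print('yaz now',a.round(1),'turn',[round((t+90)%180-90,1)],'or +-180')
E
python3 - <<'E'
from h import *
c=load('t0'); g=ray(c,189,282,.034);k=ray(c,191.75,303.25,.034);print('dots',g,k,'az',np.degrees(np.arctan2(*(g-k)[[1,0]])), (g+k)/2)
p,R=tool();print(R.round(3)); st()
go([.458,.084,.14],155.1)
E
```

```text
dots [0.4797621  0.26161518 0.034     ] [0.43067095 0.25353094 0.034     ] az 9.35143536319678 [0.45521653 0.25757306 0.034     ]
[[-0.     0.379  0.925]
 [-0.001  0.925 -0.379]
 [-1.    -0.001  0.   ]]
{'time': 0.1, 'q': [67.724, 5.008, 10.04, 95.099, -0.0, 89.999], 'ee_pos': [0.208, 0.509, 0.231], 'tcp_rot': [-89.612, 89.933, -111.887], 'wrist_force': [-0.563, 0.125, 1.041], 'opening': 0.085}
shift mm [  91.  -298.4  392. ] len 501.0
yaz now 67.7 turn [np.float64(-87.4)] or +-180
```

```bash
python3 -m jog '0 -37 49 10; 0 -75 98 20; 0 -112 147 30; 10 -149 196 40; 30 -186 245 50; 50 -224 294 60; 70 -261 343 70; 91 -298 392 80' 1; python3 - <<'E'
from h import *
st(); go([.458,.084,.14],155.1)
E
```

```text
time: 1.1
ee_pos: [0.4544, 0.0902, 0.1426]
tcp_rot: [134.3, 90.0, 31.7]
wrist_force: [0.7, 1.1, -0.1]
opening: 0.0852
{'time': 1.1, 'q': [11.22, -7.786, -12.244, 85.52, 0.008, 113.831], 'ee_pos': [0.454, 0.09, 0.143], 'tcp_rot': [134.316, 89.977, 31.705], 'wrist_force': [0.728, 1.136, -0.143], 'opening': 0.085}
shift mm [2.6 4.8 5.3] len 8.0
yaz now -12.6 turn [np.float64(12.3)] or +-180
```

```bash
python3 -m jog '0 4 3 6; 0 5 5 12.3; 0 5 5 12.3; 0 5 5 12.3; 0 5 5 12.3; 0 5 5 12.3; 0 5 5 12.3; 0 5 5 12.3'; python3 - <<'E'
from h import *
st(); c=snap('wrist','w1')
print({k:c[k] for k in c if k!='color'})
hsv=cv2.cvtColor(c['color'],cv2.COLOR_RGB2HSV); m=cv2.inRange(hsv,(105,100,40),(130,255,255))
n,l,s,ce=cv2.connectedComponentsWithStats(m); i=1+np.argmax(s[1:,4]); print(s[i],ce[i])
for z in(.0,.02,.041):
  P=np.array([ray(c,u,v,z)[:2] for v,u in np.argwhere(l==i)[::5]]);print(z,cv2.minAreaRect(P.astype(np.float32)*1000))
E
```

```text
time: 2.1
ee_pos: [0.4576, 0.0862, 0.1433]
tcp_rot: [112.5, 90.0, -2.1]
wrist_force: [-0.5, -0.8, 0.5]
opening: 0.0855
{'time': 2.1, 'q': [10.666, -7.437, -11.858, 85.577, -0.0, 125.225], 'ee_pos': [0.458, 0.086, 0.143], 'tcp_rot': [112.453, 89.998, -2.106], 'wrist_force': [-0.505, -0.848, 0.472], 'opening': 0.085}
{'vfov': 59.784147692326115, 'cx': 316.7789405477928, 'cy': 240.72448590518425, 'rvec': array([-2.81025895,  0.61214791,  0.08357539]), 'tvec': array([-0.38077754,  0.24691222,  0.36562885])}
[ 292  159   55  135 6136] [318.26760104 222.76776402]
0.0 ((457.4808654785156, 82.01923370361328), (97.30012512207031, 37.34363555908203), 65.29090881347656)
0.02 ((459.46832275390625, 86.54618835449219), (90.5026626586914, 34.73480224609375), 65.2908935546875)
0.041 ((461.5551452636719, 91.29946899414062), (83.36529541015625, 31.995487213134766), 65.2908935546875)
```

View pics/w1.png

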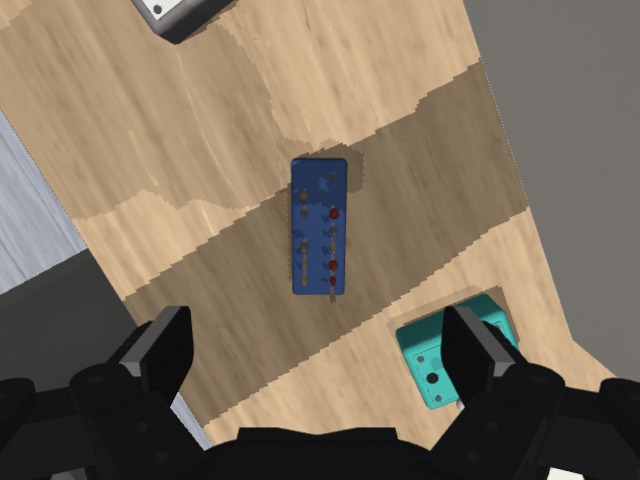

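The wrist view shows the block at (318,223), centred between the fingers. The turquoise pod at bottom right is clear of them. The block is at (0.459,0.085), azimuth 65.3. I'll grip 12 mm behind its centre.

```bash
python3 - <<'E'
from h import *
go([.454,.074,.021],-24.7)
E
```

```text
shift mm [122.3   1.7  12.6] len 123.0
yaz now -24.6 turn [np.float64(0.1)] or +-180
```

```bash
python3 -m jog '25 1 6 0; 60 1.7 12.6 0; 90 1.7 12.6 0; 110 1.7 12.6 0; 122 1.7 12.6 0; 122 1.7 12.6 0; 122 1.7 12.6 0; 122 1.7 12.6 0' && python3 -m jog '0 0 0 0; 0 0 0 0; 0 0 0 0; 0 0 0 0; 0 0 0 0; 0 0 0 0; 0 0 0 0; 0 0 0 0' 0 35
```

```text
time: 3.15
ee_pos: [0.4545, 0.0741, 0.0221]
tcp_rot: [124.2, 89.9, 9.6]
wrist_force: [0.2, 0.5, -0.4]
opening: 0.0854
time: 4.15
ee_pos: [0.4541, 0.074, 0.0214]
tcp_rot: [114.9, 90.0, 0.3]
wrist_force: [-0.2, 0.4, 3.4]
opening: 0.025
```

```bash
python3 -m jog '-20 0 0 0; -50 0 0 0; -90 0 0 0; -130 0 0 0; -130 0 0 0; -130 0 0 0; -130 0 0 0; -130 0 0 0' && python3 - <<'E'
from h import *
st(); go([.441,-.261,.15],-97.9)
E
```

```text
time: 5.15
ee_pos: [0.4535, 0.0739, 0.1503]
tcp_rot: [-56.3, 89.9, -170.9]
wrist_force: [-0.5, -0.3, -1.0]
opening: 0.0253
{'time': 5.15, 'q': [9.254, -8.192, -11.761, 86.527, 0.0, 123.832], 'ee_pos': [0.453, 0.074, 0.15], 'tcp_rot': [-56.297, 89.905, -170.875], 'wrist_force': [-0.542, -0.266, -0.975], 'opening': 0.025}
shift mm [  0.4 127.9 309.7] len 335.0
yaz now -24.6 turn [np.float64(73.3)] or +-180
```

```bash
python3 -m jog '0 10 25 8; 0 28 69 18; 0 46 112 28; 0 64 156 38; 0 83 200 48; 0 101 244 58; 0 117 284 66; 0 128 310 73.3' && python3 -m jog '0 0 0 0; 0 0 0 0; 0 0 0 0; 0 0 0 0; 0 0 0 0; 0 0 0 0; 0 0 0 0; 0 0 0 0'; python3 - <<'E'
from h import *
st(); c=snap('wrist','w2'); snap('scene','s2')
E
```

```text
time: 6.15
ee_pos: [0.4408, -0.263, 0.1505]
tcp_rot: [-16.4, 89.9, 155.4]
wrist_force: [0.3, 0.3, -1.5]
opening: 0.0252
time: 7.15
ee_pos: [0.4414, -0.2612, 0.1512]
tcp_rot: [112.2, 90.0, -75.7]
wrist_force: [-0.3, 0.5, -1.7]
opening: 0.0253
{'time': 7.15, 'q': [-30.614, -0.974, -4.899, 86.075, -0.001, 157.264], 'ee_pos': [0.441, -0.261, 0.151], 'tcp_rot': [112.154, 89.999, -75.724], 'wrist_force': [-0.306, 0.465, -1.714], 'opening': 0.025}
```

View pics/w2.png

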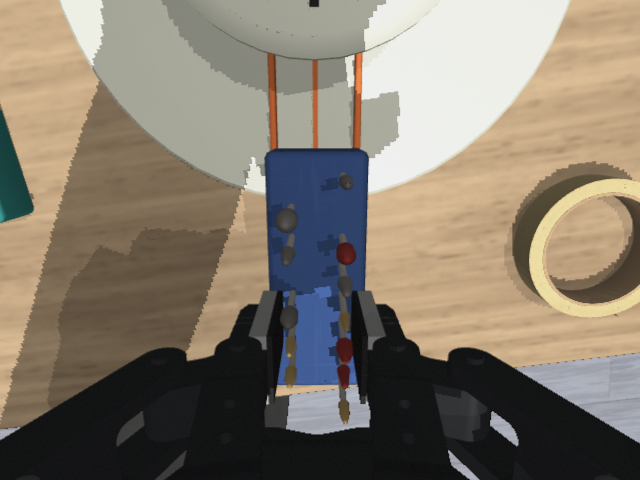

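The wrist view shows the orange rails at columns ~271 and ~358, the centre stripe at 315 and the gripped block at columns 266–367. Alignment is close, so I'll measure the residual.

```bash
python3 - <<'E'
from h import *
c=load('w2'); hsv=cv2.cvtColor(c['color'],cv2.COLOR_RGB2HSV)
m=cv2.inRange(hsv,(5,150,90),(20,255,255))
def fit(x0,x1,y0,y1,z,mask):
    Q=[]
    for v in range(y0,y1,3):
        u=np.where(mask[v,x0:x1]>0)[0]
        if len(u): Q.append(ray(c,x0+u.mean(),v,z)[:2])
    vx,vy,x,y=cv2.fitLine(np.array(Q,np.float32)*1000,cv2.DIST_HUBER,0,.01,.01).ravel()
    return np.array([x,y]),np.degrees(np.arctan2(vy,vx))
for n,a in {'L':(262,285),'C':(308,324),'R':(345,366)}.items(): 
    z=.03 if n=='C' else .0385
    p,az=fit(*a,70,140,z,m); d=np.array([np.cos(np.radians(az)),np.sin(np.radians(az))])
    w=np.array([609.2,-284.7])-p; tp=tool()[0][:2]*1000-p
    print(n,p.round(1),az.round(2),'axis off line',np.cross(d,w).round(1),'tcp off line',np.cross(d,tp).round(1))
b=cv2.inRange(hsv,(105,100,40),(130,255,255))
p,R=tool(); zb=p[2]-.021+.02
L=[];Rr=[]
for v in range(165,280,3):
    u=np.where(b[v,240:400]>0)[0]+240; L.append(ray(c,u.min(),v,zb)[:2]);Rr.append(ray(c,u.max()+1,v,zb)[:2])
for Q in(L,Rr):
    vx,vy,x,y=cv2.fitLine(np.array(Q,np.float32)*1000,cv2.DIST_HUBER,0,.01,.01).ravel();print('edge',x,y,np.degrees(np.arctan2(vy,vx)))
    d=np.array([vx,vy]);print('tcp off edge',np.cross(d,p[:2]*1000-[x,y]))
v=np.where(b[:,300:330].any(1))[0].min(); e=ray(c,315,v,zb); print('front',v,e,'from tcp mm',np.linalg.norm(e[:2]-p[:2])*1000,'jaw az',np.degrees(np.arctan2(R[1,1],R[0,1])))
E
```

```text
L [ 521.9 -247.1] -7.73 axis off line -25.5 tcp off line -24.8
C [ 525.6 -272.4] -7.34 axis off line -1.5 tcp off line 0.3
R [ 516.6 -296.3] -7.84 axis off line 24.1 tcp off line 24.5
edge 481.3063 -250.16536 -7.5432596
tcp off edge -16.189570207738036
edge 468.54208 -283.60846 -7.703804
tcp off edge 18.556094977746238
front 149 [ 0.50096361 -0.26977475  0.15025506] from tcp mm 60.151823951282 jaw az -97.88010013793486<stdin>:15: DeprecationWarning: Arrays of 2-dimensional vectors are deprecated. Use arrays of 3-dimensional vectors instead. (deprecated in NumPy 2.0)
<stdin>:23: DeprecationWarning: Arrays of 2-dimensional vectors are deprecated. Use arrays of 3-dimensional vectors instead. (deprecated in NumPy 2.0)
```

```bash
python3 -m jog '20 0 -8 0; 45 0 -16 0; 70 0 -20 0; 86 0 -20 0; 92 0 -20 0; 95 0 -20 0; 96 0 -20 0; 96 0 -20 0' && python3 -m jog '0.5 0 0 0; 1 0 0 0; 1.5 0 0 0; 2 0 0 0; 2 0 0 0; 2 0 0 0; 2 0 0 0; 2 0 0 0'; python3 - <<'E'
from h import *
st()
E
```

```text
time: 8.25
ee_pos: [0.4615, -0.2641, 0.0558]
tcp_rot: [157.5, 89.9, -30.4]
wrist_force: [0.0, 1.3, -1.4]
opening: 0.0255
time: 9.25
ee_pos: [0.4612, -0.2639, 0.0533]
tcp_rot: [167.1, 90.0, -20.8]
wrist_force: [0.4, 0.4, -1.7]
opening: 0.025
{'time': 9.25, 'q': [-29.78, 2.795, -11.939, 75.263, 0.0, 158.097], 'ee_pos': [0.461, -0.264, 0.053], 'tcp_rot': [167.122, 89.997, -20.756], 'wrist_force': [0.414, 0.395, -1.748], 'opening': 0.025}
```

```bash
python3 -m jog '0.3 0 -1 0; 0.6 0 -3 0; 1 0 -6 0; 1 0 -9 0; 1 0 -12 0; 1 0 -14 0; 1 0 -16 0; 1 0 -16 0' && python3 -m jog '0.3 0 -0.5 0; 0.6 0 -1 0; 0.6 0 -1.5 0; 0.6 0 -2 0; 0.6 0 -2.5 0; 0.6 0 -3 0; 0.6 0 -3 0; 0.6 0 -3 0'; python3 - <<'E'
from h import *
c=snap('scene','s3'); p=proj(c,[.55,-.27,.05])[0].astype(int); print(p)
x,y=p[0]-110,p[1]-90
w=snap('wrist','w3')['color']
a=cv2.resize(c['color'][y:y+150,x:x+200],(800,600),interpolation=2)
cv2.imwrite('pics/c3.png',np.hstack([cv2.resize(a,(400,300)),cv2.resize(w,(400,300))])[:,:,::-1])
E
```

```text
time: 10.25
ee_pos: [0.4772, -0.2661, 0.0522]
tcp_rot: [-38.6, 90.0, 133.5]
wrist_force: [1.0, -0.1, -1.7]
opening: 0.0252
time: 11.25
ee_pos: [0.48, -0.2665, 0.0516]
tcp_rot: [-36.1, 90.0, 136.0]
wrist_force: [0.3, 0.0, -1.6]
opening: 0.0253
[397 285]
```

View pics/c3.png

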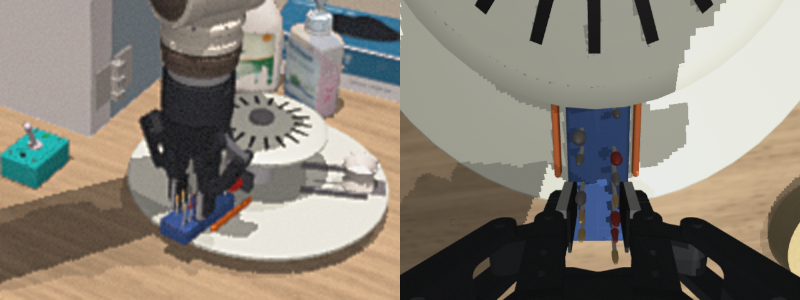

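The block sits centred between the rails with its nose just under the hood (wrist half, columns 565–632) and has not touched anything. Now I'll feel for the button.

```bash
python3 -m jog '0.2 0 -0.5 0; 0.4 0 -1 0; 0.4 0 -2 0; 0.4 0 -3 0; 0.4 0 -4 0; 0.4 0 -5 0; 0.4 0 -5 0; 0.4 0 -5 0' && python3 -m jog '0.2 0 -0.5 0; 0.4 0 -1 0; 0.4 0 -1.5 0; 0.4 0 -2 0; 0.4 0 -2.5 0; 0.4 0 -3 0; 0.4 0 -3 0; 0.4 0 -3 0' && python3 -m jog '0 0 -0.5 0; 0 0 -1 0; 0 0 -1.5 0; 0 0 -2 0; 0 0 -2 0; 0 0 -2 0; 0 0 -2 0; 0 0 -2 0'
```

```text
time: 12.35
ee_pos: [0.4852, -0.2673, 0.0514]
tcp_rot: [162.9, 90.0, -25.0]
wrist_force: [-1.1, 0.5, 3.3]
opening: 0.0253
time: 13.35
ee_pos: [0.4878, -0.2677, 0.0514]
tcp_rot: [105.0, 90.0, -82.9]
wrist_force: [-4.2, 0.6, 7.6]
opening: 0.0255
time: 14.35
ee_pos: [0.4898, -0.268, 0.0514]
tcp_rot: [96.1, 90.0, -91.8]
wrist_force: [-3.9, -0.4, 7.4]
opening: 0.025
```

```bash
python3 -m jog '-0.3 0 0 0; -0.5 0 0 0; -0.5 0 0 0; -0.5 0 0 0; -0.5 0 0 0; -0.5 0 0 0; -0.5 0 0 0; -0.5 0 0 0' && python3 -m jog '0 0 -0.5 0; 0 0 -1 0; 0 0 -1.5 0; 0 0 -2 0; 0 0 -2 0; 0 0 -2 0; 0 0 -2 0; 0 0 -2 0'
```

```text
time: 15.35
ee_pos: [0.4899, -0.2679, 0.0514]
tcp_rot: [45.4, 90.0, -142.5]
wrist_force: [-3.4, 0.5, 5.1]
opening: 0.0254
time: 16.35
ee_pos: [0.4919, -0.2682, 0.0514]
tcp_rot: [133.1, 90.0, -54.8]
wrist_force: [-3.8, 0.3, 5.6]
opening: 0.0252
```

```bash
python3 -m jog '-0.3 0 0 0; -0.4 0 -0.5 0; -0.4 0 -1 0; -0.4 0 -1.5 0; -0.4 0 -2 0; -0.4 0 -2 0; -0.4 0 -2 0; -0.4 0 -2 0' && python3 -m jog '0 0 -0.5 0; 0 0 -1 0; 0 0 -1.5 0; 0 0 -1.5 0; 0 0 -1.5 0; 0 0 -1.5 0; 0 0 -1.5 0; 0 0 -1.5 0'
```

```text
time: 17.35
ee_pos: [0.4939, -0.2684, 0.0517]
tcp_rot: [-88.0, 90.0, 84.1]
wrist_force: [0.1, 0.2, -0.8]
opening: 0.0249
time: 18.35
ee_pos: [0.4954, -0.2686, 0.0517]
tcp_rot: [-137.0, 90.0, 35.1]
wrist_force: [0.0, 0.9, -1.8]
opening: 0.0253
```

```bash
python3 -m jog '0 0 -0.5 0; 0 0 -1 0; 0 0 -1.5 0; 0 0 -1.5 0; 0 0 -1.5 0; 0 0 -1.5 0; 0 0 -1.5 0; 0 0 -1.5 0' && python3 -m jog '0 0 -0.5 0; 0 0 -1 0; 0 0 -1.5 0; 0 0 -1.5 0; 0 0 -1.5 0; 0 0 -1.5 0; 0 0 -1.5 0; 0 0 -1.5 0'
```

```text
time: 19.35
ee_pos: [0.4969, -0.2689, 0.0518]
tcp_rot: [-153.5, 90.0, 18.6]
wrist_force: [-0.2, 0.4, -1.1]
opening: 0.0252
time: 20.35
ee_pos: [0.4984, -0.2691, 0.0517]
tcp_rot: [10.3, 90.0, -177.6]
wrist_force: [-2.4, -0.0, -0.6]
opening: 0.0254
```

```bash
python3 -m jog '0 0 -0.5 0; 0 0 -1 0; 0 0 -1.5 0; 0 0 -2 0; 0 0 -2 0; 0 0 -2 0; 0 0 -2 0; 0 0 -2 0' && python3 -m jog '0 0 -0.5 0; 0 0 -1 0; 0 0 -1.5 0; 0 0 -2 0; 0 0 -2 0; 0 0 -2 0; 0 0 -2 0; 0 0 -2 0'
```

```text
time: 21.35
ee_pos: [0.5005, -0.2693, 0.0518]
tcp_rot: [-174.7, 90.0, -2.6]
wrist_force: [-1.4, -0.0, -2.1]
opening: 0.025
time: 22.35
ee_pos: [0.5024, -0.2696, 0.0517]
tcp_rot: [-156.0, 90.0, 16.1]
wrist_force: [-1.8, 0.2, -1.1]
opening: 0.0253
```

```bash
python3 -m jog '0 0 -0.5 0; 0 0 -1 0; 0 0 -1 0; 0 0 -1 0; 0 0 -1 0; 0 0 -1 0; 0 0 -1 0; 0 0 -1 0'; python3 - <<'E'
from h import *
w=snap('wrist','w4');c=w;hsv=cv2.cvtColor(c['color'],cv2.COLOR_RGB2HSV)
m=cv2.inRange(hsv,(5,150,90),(20,255,255))
v,u=np.nonzero(m);P=np.array([ray(c,a,b,.0385)[:2] for a,b in zip(u,v)])
print(len(P))
t=snap('top','t4');print(t['color'].shape)
hs=cv2.cvtColor(t['color'],cv2.COLOR_RGB2HSV);mm=cv2.inRange(hs,(5,170,120),(20,255,255))[270:300,395:445];print(mm.sum()//255, cv2.moments(mm)['m10']/max(1,cv2.moments(mm)['m00'])+395)
E
```

```text
time: 23.35
ee_pos: [0.5033, -0.2698, 0.0517]
tcp_rot: [-101.9, 90.0, 70.3]
wrist_force: [-1.7, 1.1, -1.0]
opening: 0.0252
725
(480, 640, 3)
5 409.2
```

```bash
python3 -m jog '0 0 -0.3 0; 0 0 -0.6 0; 0 0 -0.9 0; 0 0 -1.2 0; 0 0 -1.5 0; 0 0 -1.5 0; 0 0 -1.5 0; 0 0 -1.5 0'; python3 -m jog '0 0 -0.2 0; 0 0 -0.4 0; 0 0 -0.6 0; 0 0 -0.8 0; 0 0 -1 0; 0 0 -1 0; 0 0 -1 0; 0 0 -1 0'
```

```text
time: 24.45
ee_pos: [0.5049, -0.27, 0.0517]
tcp_rot: [171.0, 90.0, -16.9]
wrist_force: [-1.3, -0.8, -0.4]
opening: 0.0252
time: 25.45
ee_pos: [0.5056, -0.2701, 0.0517]
tcp_rot: [-2.8, 90.0, 169.3]
wrist_force: [-6.0, -0.1, 0.6]
opening: 0.0254
```

```bash
python3 -m jog '0 0 -0.2 0; 0 0 -0.4 0; 0 0 -0.5 0; 0 0 -0.5 0; 0 0 -0.5 0; 0 0 -0.5 0; 0 0 -0.5 0; 0 0 -0.5 0'; python3 -m jog '0 0 -0.2 0; 0 0 -0.4 0; 0 0 -0.5 0; 0 0 -0.5 0; 0 0 -0.5 0; 0 0 -0.5 0; 0 0 -0.5 0; 0 0 -0.5 0'
```

```text
time: 26.45
ee_pos: [0.5057, -0.2701, 0.0517]
tcp_rot: [-0.3, 89.9, 171.8]
wrist_force: [-7.4, 1.4, 2.5]
opening: 0.0251
time: 27.45
ee_pos: [0.5057, -0.2701, 0.0517]
tcp_rot: [0.0, 89.9, 172.1]
wrist_force: [-9.8, 1.5, 3.3]
opening: 0.025
```

```bash
python3 -m jog '0 0 -0.2 0; 0 0 -0.4 0; 0 0 -0.6 0; 0 0 -0.8 0; 0 0 -1 0; 0 0 -1 0; 0 0 -1 0; 0 0 -1 0'; python3 - <<'E'
from h import *
c=snap('scene','s5'); w=snap('wrist','w5')['color']
p=proj(c,[.58,-.28,.06])[0].astype(int); x,y=p[0]-60,p[1]-45
a=cv2.resize(c['color'][y:y+90,x:x+120],(400,300),interpolation=2)
cv2.imwrite('pics/c5.png',np.hstack([a,cv2.resize(w,(400,300))])[:,:,::-1])
E
```

```text
time: 28.45
ee_pos: [0.5058, -0.2701, 0.0517]
tcp_rot: [-0.2, 89.8, 171.9]
wrist_force: [-15.4, 3.1, 6.6]
opening: 0.0252
```

View pics/c5.png

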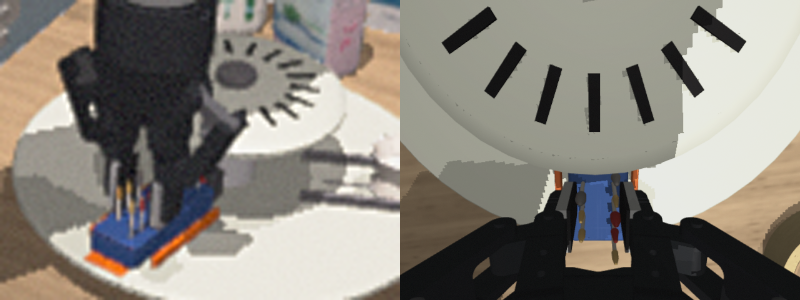

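Stalled hard at 15 N: TCP travel was ~0 over the last 3 steps. The block's inner end is at ~45 mm from the axis, inside the "home" band and outside the 52–62 "out" band, so the button is home. Next: relieve the force, release, lift.

```bash
python3 -m jog '0 0 0.5 0; 0 0 1 0; 0 0 1.5 0; 0 0 1.9 0; 0 0 1.9 0; 0 0 1.9 0; 0 0 1.9 0; 0 0 1.9 0'
```

```text
time: 29.55
ee_pos: [0.5056, -0.2701, 0.0518]
tcp_rot: [2.6, 90.0, 174.7]
wrist_force: [-6.0, 1.2, 2.0]
opening: 0.0253
```

```bash
python3 -m jog '0 0 0.2 0; 0 0 0.4 0; 0 0 0.6 0; 0 0 0.8 0; 0 0 0.8 0; 0 0 0.8 0; 0 0 0.8 0; 0 0 0.8 0' && python3 -m jog '0 0 0 0; 0 0 0 0; 0 0 0 0; 0 0 0 0; 0 0 0 0; 0 0 0 0; 0 0 0 0; 0 0 0 0' 0.6
```

```text
time: 30.55
ee_pos: [0.5052, -0.27, 0.0518]
tcp_rot: [-179.0, 90.0, -6.9]
wrist_force: [-0.2, -0.0, -1.4]
opening: 0.0253
time: 31.55
ee_pos: [0.5051, -0.27, 0.0517]
tcp_rot: [-4.2, 90.0, 167.9]
wrist_force: [0.3, 0.2, 0.0]
opening: 0.0511
```

```bash
python3 -m jog '-5 0 0 0; -20 0 0 0; -50 0 0 0; -90 0 0 0; -120 0 0 0; -120 0 0 0; -120 0 0 0; -120 0 0 0'; python3 - <<'E'
from h import *
st(); c=snap('wrist','w6'); t=snap('top','t6'); s=snap('scene','s6')
p=proj(s,[.56,-.28,.05])[0].astype(int); x,y=p[0]-80,p[1]-60
a=cv2.resize(s['color'][y:y+120,x:x+160],(400,300),interpolation=2)
cv2.imwrite('pics/c6.png',np.hstack([a,cv2.resize(c['color'],(400,300))])[:,:,::-1])
E
```

```text
time: 32.55
ee_pos: [0.5047, -0.2698, 0.1708]
tcp_rot: [-20.5, 89.9, 151.6]
wrist_force: [0.2, 0.2, 0.2]
opening: 0.0512
{'time': 32.55, 'q': [-28.126, 7.312, 5.909, 88.688, 0.0, 159.751], 'ee_pos': [0.505, -0.27, 0.171], 'tcp_rot': [-20.539, 89.909, 151.583], 'wrist_force': [0.199, 0.18, 0.174], 'opening': 0.051}
```

View pics/c6.png

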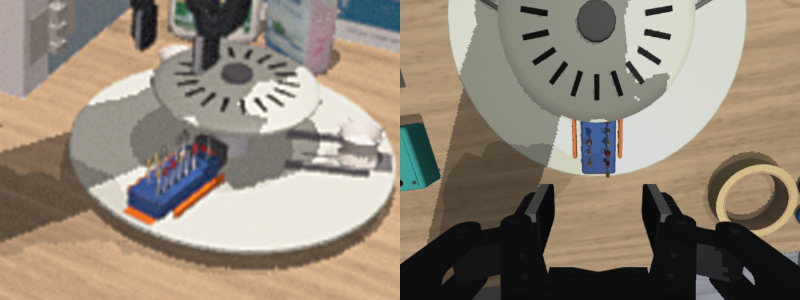

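```bash
python3 - <<'E' 2>/dev/null
from h import *
c=load('w6'); hsv=cv2.cvtColor(c['color'],cv2.COLOR_RGB2HSV)
b=cv2.inRange(hsv,(105,100,40),(130,255,255)); b[:180]=0; b[300:]=0; b[:,:420]=0; b[:,540:]=0
v,u=np.nonzero(b); print(u.min(),u.max(),v.min(),v.max())
vm=np.percentile(v,99.8); A=np.array([.6092,-.2847])
for z in(.03,.05): 
    e=ray(c,np.median(u),vm,z); print(z,'rear r',np.linalg.norm(e[:2]-A))
m=cv2.inRange(hsv,(5,150,90),(20,255,255))
for a in((455,470),(488,500)):
    pass
for lo,hi in((440,468),(485,510)):
    k=np.zeros_like(m);k[185:270,lo:hi]=m[185:270,lo:hi];v,u=np.nonzero(k)
    if len(v)>10:
        P=np.array([ray(c,a,q,.0385)[:2] for a,q in zip(u,v)],np.float32)*1000;f=cv2.fitLine(P,cv2.DIST_HUBER,0,.01,.01).ravel();d=f[:2];print(P.mean(0),np.degrees(np.arctan2(d[1],d[0])),np.cross(d,A*1000-f[2:]))
for f in('t0','t6'):
    t=load(f);hs=cv2.cvtColor(t['color'],cv2.COLOR_RGB2HSV)
    mm=cv2.inRange(hs,(5,130,100),(20,255,255))[278:300,400:440];n=cv2.moments(mm,True);print(f,n['m00'],n['m10']/max(n['m00'],1)+400,n['m01']/max(n['m00'],1)+278)
    d=cv2.inRange(hs,(0,0,0),(180,90,110))
a,b=load('t0')['color'],load('t6')['color']
d=cv2.absdiff(a,b).max(2)[160:300,350:500]; cv2.imwrite('pics/c7.png',np.hstack([cv2.resize(x[180:300,350:495],(400,330),interpolation=2) for x in(a,b)])[:,:,::-1])
E
python3 - <<'E' 2>/dev/null
from h import *
c=load('w6'); hsv=cv2.cvtColor(c['color'],cv2.COLOR_RGB2HSV); A=np.array([.6092,-.2847])
b=cv2.inRange(hsv,(105,100,40),(130,255,255)); k=np.zeros_like(b);k[185:300,270:370]=b[185:300,270:370]
v,u=np.nonzero(k); print(u.min(),u.max(),v.min(),v.max())
for z in(.03,.05): 
    e=ray(c,np.median(u),np.percentile(v,99.8),z); print(z,'rear r',np.linalg.norm(e[:2]-A))
m=cv2.inRange(hsv,(5,150,90),(20,255,255))
for lo,hi in((265,292),(335,365)):
    k=np.zeros_like(m);k[185:270,lo:hi]=m[185:270,lo:hi];v,u=np.nonzero(k)
    P=np.array([ray(c,a,q,.0385)[:2] for a,q in zip(u,v)],np.float32)*1000;f=cv2.fitLine(P,cv2.DIST_HUBER,0,.01,.01).ravel();d=f[:2];print('rail',P.mean(0),np.degrees(np.arctan2(d[1],d[0])),np.cross(d,A*1000-f[2:4]))
for f in('t0','t6'):
    hs=cv2.cvtColor(load(f)['color'],cv2.COLOR_RGB2HSV)
    n=cv2.moments(cv2.inRange(hs,(5,130,100),(20,255,255))[278:300,400:440],True);print(f,n['m00'],n['m10']/max(n['m00'],1)+400)
a,b=load('t0')['color'],load('t6')['color']
cv2.imwrite('pics/c7.png',np.hstack([cv2.resize(x[180:300,350:495],(400,330),interpolation=2) for x in(a,b)])[:,:,::-1])
E
```

```text
290 344 193 276
0.03 rear r 0.14309099131812347
0.05 rear r 0.13562701748126949
rail [ 512.8949 -245.8483] -7.4526086 -26.029130840137256
rail [ 506.88025 -294.9774 ] -7.1247687 22.843503048694632
t0 92.0 416.64130434782606
t6 39.0 415.97435897435895
```

```bash
python3 - <<'E'
from h import *
go([.455,.2576,.12],99.35)
E
```

```text
shift mm [  51.4 -515.6  121.6] len 532.0
yaz now -97.9 turn [np.float64(-17.2)] or +-180
```

```bash
python3 -m jog '0 -40 12 -10; 0 -100 30 -20; 0 -160 50 -30; 0 -220 70 -40; 0 -280 90 -50; 0 -340 110 -60; 0 -400 130 -70; 0 -455 150 -80' 0 30 && python3 - <<'E'
from h import *
go([.411,.250,.15],99.35)
E
```

```text
time: 33.7
ee_pos: [0.4181, 0.2032, 0.1716]
tcp_rot: [118.1, 90.0, 10.5]
wrist_force: [1.1, 0.3, 0.4]
opening: 0.0001
shift mm [ 21.6 -20.9 -42.5] len 52.0
yaz now -17.5 turn [np.float64(63.1)] or +-180
```

View pics/c7.png

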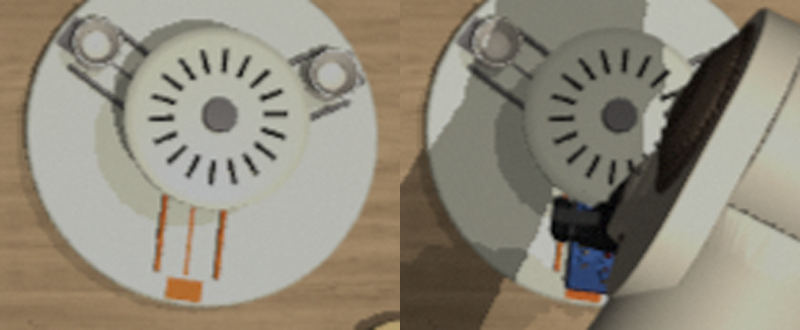

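The turntable, lane and cup look unchanged (left before, right after), with the block's rear just short of the patch. Now to the pod.

```bash
python3 -m jog '0 -5 -10 -10; 0 -12 -22 -20; 0 -21 -43 -30; 5 -21 -43 -40; 10 -21 -43 -50; 15 -21 -43 -60; 20 -21 -43 -70; 21 -21 -43 -80' && python3 -m jog '0 0 0 -9; 0 0 0 -18; 0 0 0 -27; 0 0 0 -37; 0 0 0 -37; 0 0 0 -37; 0 0 0 -37; 0 0 0 -37'; python3 - <<'E'
from h import *
go([.411,.250,.15],99.35); st(); c=snap('wrist','w8')
E
```

```text
time: 34.7
ee_pos: [0.4118, 0.2485, 0.1501]
tcp_rot: [-121.5, 89.9, -149.0]
wrist_force: [0.0, 0.4, 0.6]
opening: 0.0001
time: 35.7
ee_pos: [0.4121, 0.2486, 0.1507]
tcp_rot: [-74.3, 90.0, -65.2]
wrist_force: [0.4, 0.6, 1.1]
opening: -0.0001
shift mm [ 0.7  1.5 -0.9] len 2.0
yaz now 99.1 turn [np.float64(-0.3)] or +-180
{'time': 35.7, 'q': [31.104, -5.293, -9.084, 86.21, -0.002, 22.045], 'ee_pos': [0.412, 0.249, 0.151], 'tcp_rot': [-74.289, 89.998, -65.23], 'wrist_force': [0.422, 0.591, 1.064], 'opening': -0.0}
```

View pics/w8.png

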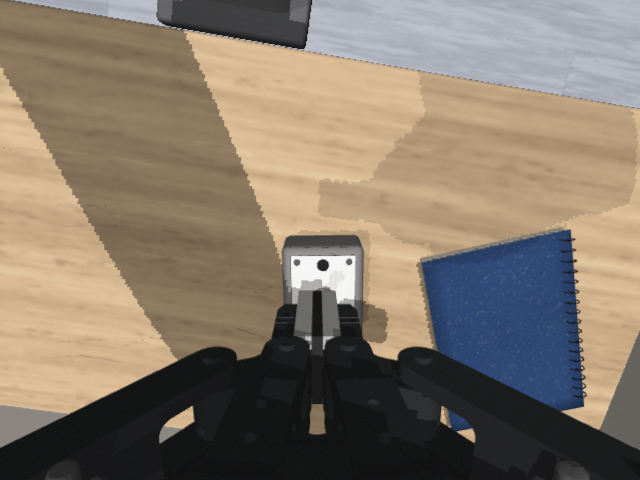

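```bash
python3 - <<'E'
from h import *
c=load('w8'); print(ray(c,323,265,.034), ray(c,323,248,.034))
go([.411-.010,.2501-.0016,.058],99.35)
P=np.array([.4552,.2576]);u=np.array([np.cos(.1632),np.sin(.1632)])
p,_=tool(); print('tcp along pod',(p[:2]-P)@u*1000,'across',np.cross(u,p[:2]-P)*1000)
E
```

```text
[0.43228203 0.25507295 0.034     ] [0.42079302 0.25319746 0.034     ]
shift mm [ 92.7   1.6 -11. ] len 93.0
yaz now 99.1 turn [np.float64(-0.3)] or +-180
tcp along pod -43.987522565324205 across -1.8338614138963547<stdin>:5: DeprecationWarning: Arrays of 2-dimensional vectors are deprecated. Use arrays of 3-dimensional vectors instead. (deprecated in NumPy 2.0)
```

```bash
python3 -m jog '30 1 0 0; 60 2 0 0; 80 2 0 0; 93 2 0 0; 94 2 0 0; 94 2 0 0; 94 2 0 0; 94 2 0 0' && python3 -m jog '0 0 4 0; 0 0 8 0; 0 0 12 0; 0 0 16 0; 0 0 20 0; 0 0 24 0; 0 0 28 0; 0 0 30 0'
```

```text
time: 36.75
ee_pos: [0.4121, 0.2508, 0.0573]
tcp_rot: [21.3, 89.9, 30.4]
wrist_force: [-0.2, -0.3, -0.0]
opening: 0.0001
time: 37.75
ee_pos: [0.4418, 0.2554, 0.0567]
tcp_rot: [-18.5, 90.0, -9.3]
wrist_force: [0.6, -0.6, 0.3]
opening: 0.0002
```

```bash
python3 -m jog '0 0 2 0; 0 0 4 0; 0 0 6 0; 0 0 6 0; 0 0 6 0; 0 0 6 0; 0 0 6 0; 0 0 6 0' && python3 -m jog '0 0 -10 0; 0 0 -25 0; 0 0 -40 0; -15 0 -40 0; -45 0 -60 0; -80 0 -80 0; -100 0 -100 0; -110 0 -110 0' && python3 - <<'E'
from h import *
t=snap('top','t9'); s=snap('scene','s9')
def cr(c,P,w,h):
    p=proj(c,P)[0].astype(int); x=np.clip(p[0]-w//2,0,640-w);y=np.clip(p[1]-h//2,0,480-h)
    return cv2.resize(c['color'][y:y+h,x:x+w],(400,300),interpolation=2)
P=[.455,.258,.05];D=[.58,-.28,.04]
cv2.imwrite('pics/c9.png',np.vstack([np.hstack([cr(s,P,60,45),cr(t,P,60,45)]),np.hstack([cr(s,D,160,120),cr(t,D,160,120)])])[:,:,::-1])
E
```

```text
time: 38.75
ee_pos: [0.4473, 0.2563, 0.0567]
tcp_rot: [-171.1, 90.0, -161.9]
wrist_force: [0.0, -0.5, -0.6]
opening: 0.0003
time: 39.75
ee_pos: [0.3386, 0.2392, 0.169]
tcp_rot: [25.7, 89.8, 34.9]
wrist_force: [0.5, 0.6, -0.6]
opening: 0.0004
```

View pics/c9.png

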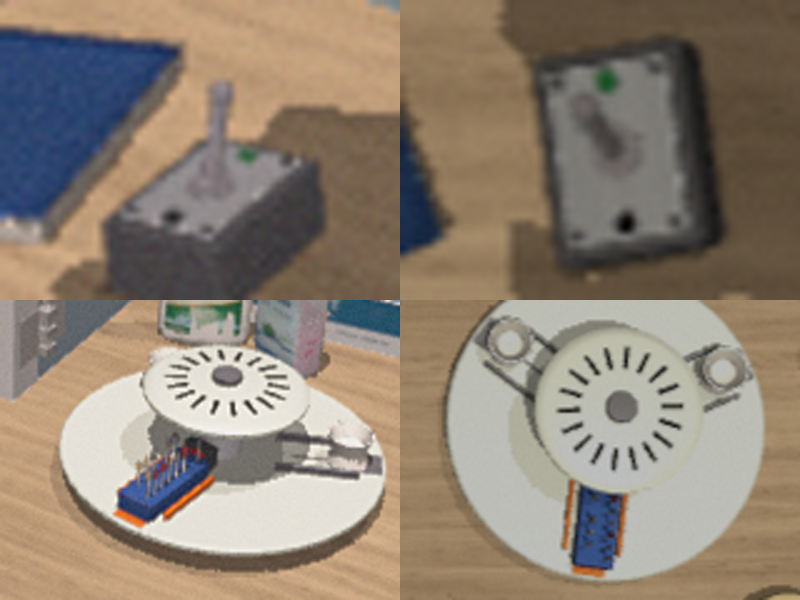

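The toggle now leans to the green dot, both cups stand and the block is in the lane. One last numeric check of block depth and table turn, with the arm out of the way.

```bash
python3 - <<'E'
from h import *
A=np.array([.6092,-.2847]);u=np.array([-np.cos(np.radians(7.7)),np.sin(np.radians(7.7))])
t=load('t9');hs=cv2.cvtColor(t['color'],cv2.COLOR_RGB2HSV);m=cv2.inRange(hs,(105,100,40),(130,255,255))
k=np.zeros_like(m);k[240:300,395:450]=m[240:300,395:450];v,x=np.nonzero(k)
for z in(.03,.05):
    r=np.array([(ray(t,a,b+.5,z)[:2]-A)@u for a,b in zip(x,v)]);print(z,'rear r',np.percentile(r,[97,99,100]).round(4))
R=cv2.Rodrigues(t['rvec'])[0];print('cam',-R.T@t['tvec'])
w=load('w6');R=cv2.Rodrigues(w['rvec'])[0];cw=-R.T@w['tvec'];print('wcam r',(cw[:2]-A)@u,cw[2])
def cen(f,lo,hi):
    h=cv2.cvtColor(load(f)['color'],cv2.COLOR_RGB2HSV);q=cv2.inRange(h,(5,130,100),(20,255,255));k=np.zeros_like(q);k[250:281,lo:hi]=q[250:281,lo:hi];v,x=np.nonzero(k);return x.mean().round(2),v.mean().round(2),len(x)
for f in('t0','t9'): print(f,cen(f,403,411),cen(f,424,436))
st()
E
```

```text
0.03 rear r [0.1352 0.1365 0.1373]
0.05 rear r [0.1367 0.138  0.1387]
cam [ 0.41194356 -0.05724706  1.26197868]
wcam r 0.037237180006452056 0.3136484089572363
t0 (np.float64(407.9), np.float64(264.26), 39) (np.float64(429.31), np.float64(268.06), 36)
t9 (np.float64(407.9), np.float64(264.26), 39) (np.float64(429.27), np.float64(268.19), 37)
{'time': 39.85, 'q': [35.225, -14.547, -15.122, 89.276, -0.001, 26.07], 'ee_pos': [0.339, 0.239, 0.168], 'tcp_rot': [25.521, 89.851, 34.676], 'wrist_force': [0.797, 0.164, -0.882], 'opening': 0.0}
```

```bash
python3 -c "
from workcell import bot
print(bot.job_done())"
```

```text
the job is handed in; nothing more can be done
None
```

I put the blue block upright in the orange lane, slid it under the hood until the button was home, then flipped the grey pod's toggle to the green dot. The job was handed in at about 40 s with the gripper clear of everything.

**Last checks:**
- **Button:** it is hidden under the hood, so I judged it home by feel and depth, not by sight. I first felt light contact about 7.5 mm before the block stopped solid, which is close to the 8 mm stroke. It then held at about 16 N without moving. The wrist read 1–2 N during that stroke, a little under the stated 3 N.
- **Block depth:** the block's centre is about 90 to 91 mm from the axis. That is inside the 90–100 mm home range, and with the button out it would be at least 98 mm.
- **Turntable:** in the top view, the rail positions before and after agree to about 0.1 pixel, so it did not turn. One wrist-camera estimate suggested about 0.5° of turn, which is within that method's error.
- **Cups and toggle:** both cups are standing in their lanes. The toggle leans to the green dot, and the turquoise pod was not touched.

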